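# Uncouple the shaker drive and hold its tongue raised

## Task

The small shaker on the bench has to be uncoupled from its drive: pull the coupler's sprung latch out sideways by its spool-shaped knob and keep it pulled while you lift the tongue up off the drive ball. Do not force the coupler up past the closed latch, and leave the things standing around and on the shaker where they are. Finish holding the tongue raised and still, with the coupler at least 5 cm above where it sat on the ball; do not let go of it.

Things in the scene. Friction and masses are not known exactly. Their poses are not given: they have to be found in the camera images.
- drive: shaker unit, fixed: grey base plate 300 x 125 x 8 mm (x -125..+175), origin on the bench, z up. The -x end, roughly towards the robot, carries a white gearbox (66 x 60, top z 34) and the drive ball. At x +55 two hinge cheeks (to z 98, y +-25); beyond, an aluminium deck (x +80..+175, top z 50, rim 58) bearing a flask. The dark tongue lies along x from hinge to ball; latch on the +y side.
- ball (a point): centre of the drive ball (26 mm dia), fixed, at (-85, 0, 72) mm in the drive's frame; axes as the drive's
- hinge (a point): the hinge pin of the tongue, fixed, at (+55, 0, 85) mm in the drive's frame; the pin runs along the drive's y axis, the other axes as the drive's
- socket (a point): centre of the coupler's socket on the tongue, 140 mm from the hinge; lies on the ball's centre (72 mm above the bench) while coupled. The coupler is a dark box 46 x 42 mm around it, top 23 mm above this point. It turns with the tongue.
- latch_grip (a point): middle of the latch knob's neck, the place to grip: level round bar 12 mm dia, 30 mm long along the drive's y, at (-85, +45.5, 74) mm there when closed, between a riser block (-y end, 24 mm wide) and a black flange 28 mm dia, 6 thick (+y end). Fingers come from above on its -x and +x sides; the base plate is 66 mm below. The neck may turn in the fingers. Moves with latch and tongue.
- tongue (a joint): angle of the tongue about the hinge pin, rad: 0 = down, coupled; grows as the coupler rises (0.5 = socket about 69 mm up), stop at 1.0. No friction holds it: it falls if let go. About 2.5 N at the knob lift it.
- latch (a joint): pull of the latch, m: 0 = closed (fork under the ball), grows as the knob is pulled along the drive's +y, hard stop at 0.018. The spring pulls back with 4.5 N at 0 and about 9.6 N at 0.017. The ball passes freely only with the latch out 0.012 or more; the latch snaps back when let go.
- flask: glass conical flask, 65 mm dia, 104 mm high, standing on the deck; origin at its base centre; leave it alone
- counter: grey hand tally counter, 73 x 52 x 24 mm, lying on the bench on the drive's -y side; origin at its base centre; leave alone
- standing_loupe: black loupe, 36 mm dia, 34 mm high, on the bench on the -y side; origin at its base centre; leave alone
- bottle_white: white plastic bottle with a red cap, 52 mm dia, 123 mm high, on the bench on the -y side beside the deck; origin at its base centre; leave alone
- black_marker: black marker pen, 135 mm long, 19 mm thick, lying on the bench on the +y side; origin under its middle; leave alone

How it is judged (in metres and radians):
On the way, in this order (a step that is already met when the one before it is completed fails the run):
1. the latch is pulled out sideways at least 11 mm while the tongue is still down (value of joint latch above 0.011 m and value of joint tongue below 0.08 rad), for 0.1 s.
2. the coupler is lifted clear of the ball (height (world z) of socket above 0.112 m), for 0.1 s.
At the end, for the whole second after the job is handed in: the coupler's socket is held more than 45 mm above its seat on the ball (above 117 mm over the bench), the fingers touch the tongue or its latch with more than 0.5 N, and the tongue is still (under 0.1 rad/s) (height (world z) of socket above 0.117 m and contact force between the fingers and tongue above 0.5 N and not (velocity of joint tongue above 0.1 rad/s) and velocity of joint tongue above -0.1 rad/s); the arm keeps its last pose, push and grip.
It fails at once if the coupler was forced up past the closed latch (value of joint tongue between 0.06 and 0.12 rad and value of joint latch below 0.006 m).
It fails at once if a bystander was moved more than 20 mm or the flask or bottle was tipped (distance of any of flask, counter, standing_loupe, bottle_white, black_marker from where it was at the start of the episode above 0.02 m or angle between any of flask, bottle_white's own z axis and vertical above 0.3 rad).
It also fails if it takes over 32 s, if anything falls off the work surface, if the arm or the gripper's body presses on something with over 40 N, if the wrist force passes 120 N, or if a joint passes its speed limit or range.

## Robot

A 7-joint arm with a two-finger parallel gripper is mounted at the origin on a cart in front of the work surface, level with it; the furniture and walls round the work are solid. World frame = base frame: x ahead of the robot, y to its left, z up, the work surface at z = 0. Lengths are in mm, angles in rad, forces in N, time in s.
With the tool pointing down it reaches from about 425 to 875 mm from the base axis. Payload 8.4 kg.
Tool frame: the origin (TCP) lies between the finger pads; the fingertips stand 25 mm ahead of it and the grasp point (between the pads) lies 6 mm ahead of it (r.tips_ahead is the distance from the TCP to the fingertips, in mm); z points along the fingers, y is the direction in which the jaws open and shut (so a half turn about z gives the same grasp; the last joint's range is limited). The gripper opens to 85 mm and grips with 20 to 120 N. Pads are 22 mm wide; open, the fingers measure 114 mm over their backs; the gripper's body (76 mm by 85 mm) begins 54 mm behind the grasp point. The pads swing forward as they close: fully open they stand 13 mm farther back than shut.
Start: joints at [1.032, 0.333, 0.04, 1.465, -0.013, 1.343, -0.059], TCP at [276.718, -588.126, 256.308] pointing down, gripper open.
Joint ranges: [-2.58, 2.58], [-0.38, 2.09], [-1.3, 1.39], [0.25, 2.4], [-1.5, 4.64], [0.08, 2.09], [-2.65, 2.65]. Speed limits (rad/s): [2.22, 2.22, 2.79, 2.79, 3.14, 3.14, 3.14].

## Interface

Orientations are given as a rotation vector (axis times angle).
In Python, from workcell import r gives the robot as it stands.
- The arm moves only by the shell command python3 -m pendant 'ROWS' [FORCE]. ROWS is JSON, a list of rows, each a list of 7 numbers: the opening, from -1 (shut) to 1 (fully open), then the shift along the tool's x, y, z in mm, then the turn, a rotation vector about the tool's x, y, z in rad. In form: [[claw, x, y, z, ax, ay, az], ...]. A call has 1 to 20 rows; each row is the pose to reach, as a shift and turn from the pose measured when the call began, along the tool's axes at that moment; what a row does not reach only later rows make up. A row lasts 1/10 s, in which the tool goes at most 50 mm and 8.59 degrees, less where a joint would pass 70% of its speed; a pose out of reach is approached as far as the arm can. A call with a gripper value outside its range is refused whole. The fingers move at their own pace and stop on an object; FORCE is the grip in N (left out, the last holds). Time passes only in rows, so rows that repeat a pose let the fingers close. It gives the time, the measured TCP pose, the force and the opening at its end, in the units of the state.
- r.get_state(): the state, without advancing time (a new reading comes with each control period).
- r.get_image(name): name is "side" or "top"; returns (picture, depth): 420x560x3 uint8, blue, green, red; 420x560 float32, mm along the optical axis (not along the pixel's ray), 0 where there is no reading.
- r.camera_info(name): a dict with "intrinsics" (3x3 intrinsics, pixels), "R" (3x3) and "t" (3): a world point X has camera coordinates R X + t. Camera axes: x right, y down, z forward; pixel columns grow to the right and rows downward; lengths in mm; the calibration is good to about 2 mm. A picture is of the moment at which its call begins. camera_info takes no time and is no camera call.
- r.sign_off(): hands the job in, once; it reports no verdict.
Trained networks look in the newest picture that a camera, given by its name, has taken for a name from the list of things; names that differ only in an ending like _2 or _b are one class to them, and where a whole thing is asked for, a point or a joint stands for the part that bears it (a point fixed in the world has none). Each returns a list of dicts, best first, with "score" (0 to 1); they miss things now and then, are a little off and sometimes report something else, mostly with a low value. They report only what shows in the picture. A call takes as long as a camera call.
- r.boxes_of(camera, name): "position" ([x, y, z] in mm, in the coordinates of the camera as it stood for that picture, good to about 4 mm: the middle of the surface that is visible of it).
The state is a dict: "time": time; "joint_positions": joint angles; "qvel": joint speeds; "joint_efforts": joint torques, N m; "position": TCP position; "tcp_rot": TCP orientation; "wrist_force": force on the tool from outside, world axes, zero at the start; "ft_torque": the same for the moment, N m; "opening": finger opening in mm.
Only numpy, scipy, OpenCV 4.12 (cv2) and the standard library are available. Lean on these libraries where they do the work, as an engineer would, in place of code of your own. Each camera call takes 0.05 s, during which the arm holds its last target.

## Working session

There is one attempt and no reset: what is moved stays moved. The work goes in short steps, Python scripts to look and compute and a shell command to move; the robot and the scene stay as the last step left them, time stands still between calls to the robot, and variables do not carry over. Pictures are saved under pics/ and viewed, and the job is handed in when it is done.

```bash
mkdir -p pics; ls
python3 - <<'E'
from workcell import r
import cv2
for n in("side","top"):
    im,d=r.get_image(n); cv2.imwrite(f"pics/{n}0.png",im)
    c=r.camera_info(n); print(n,c)
    for k in ("drive","latch_grip","socket","flask","black_marker"):
        print(k,[(round(float(b["score"]),2),(c["R"].T@(b["position"]-c["t"])).round(0)) for b in r.boxes_of(n,k)][:3])
print(r.get_state())
E
```

```text
pics
side {'intrinsics': array([[486.8975671 ,   0.        , 274.59654721],
       [  0.        , 486.8975671 , 210.36252372],
       [  0.        ,   0.        ,   1.        ]]), 'R': array([[ 0.99283862, -0.11823114, -0.01711376],
       [-0.08114748, -0.56231261, -0.82293355],
       [ 0.08767309,  0.81842894, -0.56787983]]), 't': array([-590.39465178,  153.98724257, 1012.42350793])}
drive [(0.56, array([547.,  81.,  27.])), (0.46, array([559., -76.,  24.]))]
latch_grip [(0.47, array([437., 109.,  81.]))]
socket [(0.83, array([483.,  65.,  92.])), (0.46, array([546.,  85.,  28.]))]
flask [(0.67, array([653., 149.,  92.]))]
black_marker [(0.46, array([489., 265.,  15.]))]
top {'intrinsics': array([[439.46117147,   0.        , 280.83508827],
       [  0.        , 439.46117147, 209.83357753],
       [  0.        ,   0.        ,   1.        ]]), 'R': array([[-0.01620308, -0.99970996,  0.01781714],
       [-0.98973364,  0.01350554, -0.14228464],
       [ 0.14200274, -0.01993967, -0.98966541]]), 't': array([ 24.19856161, 618.37905145, 929.48144248])}
drive [(0.78, array([555., 101.,  15
[... 212 characters left out ...]
tions': array([ 1.03180295,  0.33317193,  0.03986425,  1.46543823, -0.01339632,
        1.34332354, -0.05850216]), 'qvel': array([-5.96946684e-04, -1.60414646e-03,  1.94605543e-03, -1.36929436e-03,
        4.46863625e-04,  1.09344824e-03,  9.30015250e-05]), 'joint_efforts': array([ 6.69981346e-04, -6.57966542e+01,  1.36316210e+00, -4.05662692e+01,
        1.66673708e-02,  3.18679413e-03,  4.05429103e-05]), 'position': array([ 276.72235492, -588.09549857,  256.30681632]), 'tcp_rot': array([-3.06586697e+00, -6.85256999e-01,  7.41037419e-06]), 'wrist_force': array([-0.37969018, -0.4034167 ,  0.11646403]), 'ft_torque': array([ 0.07425426, -0.02205089,  0.0178738 ]), 'opening': 85.19836842475999}
```

View pics/top0.png

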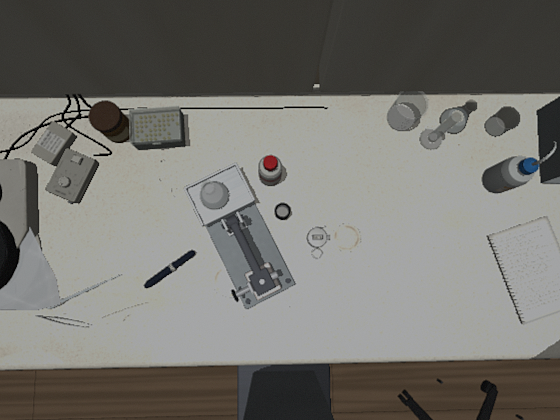

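View pics/side0.png

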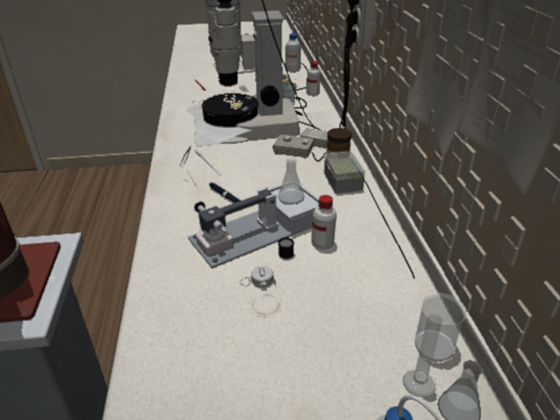

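The top view shows the drive at about u 187–297, v 165–308. The latch knob is near (237,295), the coupler near (262,282) and the deck near (220,195). I'll enlarge this area to fit the pose.

Run:
```python
import cv2
im=cv2.imread("pics/top0.png")[155:315,175:305]
cv2.imwrite("pics/top0c.png",cv2.resize(im,None,fx=3.7,fy=3.7,interpolation=cv2.INTER_CUBIC))
im=cv2.imread("pics/side0.png")[150:270,180:350]
cv2.imwrite("pics/side0c.png",cv2.resize(im,None,fx=4.5,fy=4.5,interpolation=cv2.INTER_CUBIC))
```

```text
(no output)
```

View pics/top0c.png

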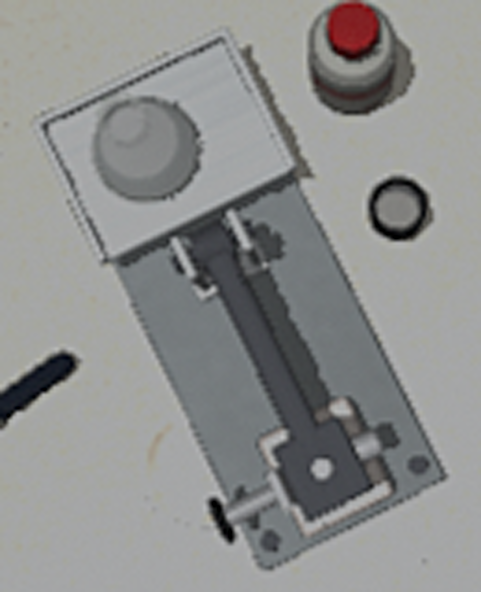

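View pics/side0c.png

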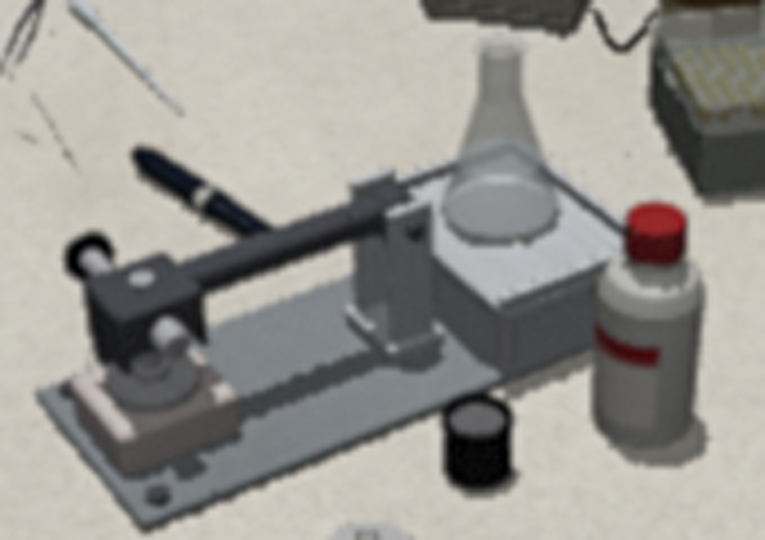

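```bash
cat > fit.py <<'E'
import numpy as np
from workcell import r
from scipy.optimize import least_squares
T=[((267,570),(-125,62.5,8)),((445,478),(-125,-62.5,8)),((322,468),(-85,0,95)),((221,519),(-85,61,74)),
((225,30),(175,-62.5,58)),((38,122),(175,62.5,58))]
S=[((145,530),(-125,-62.5,8)),((38,395),(-125,62.5,8)),((142,278),(-85,0,95)),((88,256),(-85,63,74))]
obs=[("top",(175+u/3.7,155+v/3.7),p) for (u,v),p in T]+[("side",(180+u/4.5,150+v/4.5),p) for (u,v),p in S]
C={n:r.camera_info(n) for n in("top","side")}
def proj(n,X):
    c=C[n];q=c["intrinsics"]@(c["R"]@X+c["t"]);return q[:2]/q[2]
def w(p,x): 
    c,s=np.cos(x[2]),np.sin(x[2]);return np.array([x[0]+c*p[0]-s*p[1],x[1]+s*p[0]+c*p[1],p[2]])
if __name__=="__main__":
  for use in(("top",),("side",),("top","side")):
    O=[o for o in obs if o[0] in use]
    f=lambda x:np.concatenate([proj(n,w(p,x))-np.array(u) for n,u,p in O])
    s=least_squares(f,[550,90,.4],loss="soft_l1");x=s.x
    print(use,x.round(3),"grip",w((-85,45.5,74),x).round(1),"\n",f(x).reshape(-1,2).round(1).tolist())
E
python3 fit.py
```

```text
('top',) [5.39388e+02 9.35940e+01 4.50000e-01] grip [443.1  97.6  74. ] 
 [[-1.3, 1.1], [0.7, 0.3], [0.1, 0.4], [1.4, -0.3], [-0.1, -0.7], [-1.0, -0.8]]
('side',) [5.43479e+02 9.44160e+01 4.62000e-01] grip [447.1  97.3  74. ] 
 [[0.0, -1.0], [-1.1, -0.7], [0.3, 1.4], [0.4, 0.8]]
('top', 'side') [5.41084e+02 9.36150e+01 4.52000e-01] grip [444.7  97.5  74. ] 
 [[-1.2, 0.4], [0.8, -0.5], [0.2, -0.5], [1.5, -1.1], [-0.3, -1.5], [-1.1, -1.5], [-1.6, -0.9], [-2.2, -0.8], [-1.0, 1.5], [-0.6, 0.8]]
```

```bash
cat > sh.py <<'E'
import sys,numpy as np
from workcell import r
from scipy.spatial.transform import Rotation as R
def show(pts,yaw=None):
    s=r.get_state();Q=R.from_rotvec(s["tcp_rot"]);p=s["position"]
    y=Q.as_matrix()[:,1];a=np.arctan2(y[1],y[0])
    print("t",s["time"],"p",p.round(1),"tool y ang",round(a,4),"z",Q.as_matrix()[:,2].round(4),"F",s["wrist_force"].round(1),"open",round(s["opening"],1))
    for q in pts: print(q,"->",Q.inv().apply(np.array(q)-p).round(1))
E
python3 -c "
from sh import *
show([(340,-480,250),(430,-300,250),(450,-100,240),(444.5,97.5,170)])"
```

```text
t 0.6 p [ 276.7 -588.1  256.3] tool y ang -1.131 z [-0.e+00  1.e-04 -1.e+00] F [-0.4 -0.4  0.1] open 85.2
(340, -480, 250) -> [103.3 -70.9   6.3]
(430, -300, 250) -> [ 261.3 -195.4    6.3]
(450, -100, 240) -> [ 364.6 -367.9   16.3]
(444.5, 97.5, 170) -> [ 443.7 -548.9   86.4]
```

```bash
python3 -m pendant '[[1,40,-28,3,0,0,-0.06],[1,75,-52,5,0,0,-0.16],[1,110,-76,6,0,0,-0.26],[1,147,-104,6,0,0,-0.36],[1,185,-134,6,0,0,-0.46],[1,223,-165,6,0,0,-0.56],[1,260,-195,7,0,0,-0.66],[1,284,-235,9,0,0,-0.77],[1,307,-275,12,0,0,-0.88],[1,330,-315,14,0,0,-0.99],[1,353,-355,16,0,0,-1.1],[1,374,-395,20,0,0,-1.21],[1,393,-433,28,0,0,-1.32],[1,410,-472,40,0,0,-1.43],[1,427,-510,58,0,0,-1.54],[1,440,-540,78,0,0,-1.583],[1,443.7,-548.9,86.4,0,0,-1.583],[1,443.7,-548.9,86.4,0,0,-1.583],[1,443.7,-548.9,86.4,0,0,-1.583]]' 40
python3 - <<'E'
from sh import *
import cv2
show([(444.5,97.5,170)])
print(r.get_state()["joint_positions"].round(2))
for n in("top","side"):
    im,d=r.get_image(n);cv2.imwrite(f"pics/{n}1.png",im)
t=cv2.imread("pics/top1.png")[155:315,175:305];s=cv2.imread("pics/side1.png")[150:270,150:320]
a=cv2.resize(t,None,fx=3.1,fy=3.1,interpolation=2);b=cv2.resize(s,(0,0),fx=2.3,fy=2.3,interpolation=2)
h=max(a.shape[0],b.shape[0]);o=np.zeros((h,a.shape[1]+b.shape[1],3),np.uint8);o[:a.shape[0],:a.shape[1]]=a;o[:b.shape[0],a.shape[1]:]=b
cv2.imwrite("pics/c1.png",o)
E
```

```text
time: 2.5
position: [444.7, 96.9, 170.2]
tcp_rot: [1.668, 2.662, -0.0]
wrist_force: [-0.4, 0.3, 0.3]
opening: 85.6
t 2.5 p [444.7  96.9 170.2] tool y ang 0.4516 z [ 0.e+00 -2.e-04 -1.e+00] F [-0.4  0.3  0.3] open 85.6
(444.5, 97.5, 170) -> [0.7 0.1 0.2]
[ 0.34  0.04 -0.66  2.    0.03  1.11  0.12]
```

View pics/c1.png

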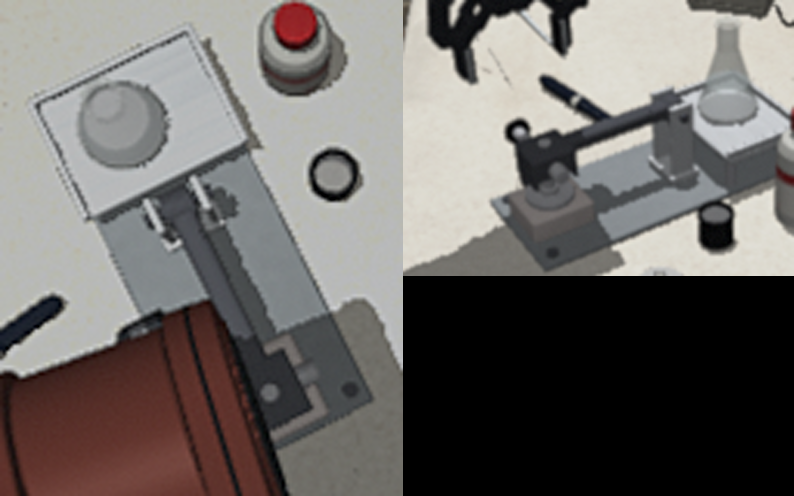

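The side view shows the open fingers above and clear of the knob, which sits at about (517,130) in the composite. The top view of the knob is blocked by the arm. I'll descend, then check the position along the neck before closing.

```bash
python3 -m pendant '[[1,0.7,0,25,0,0,0],[1,0.7,0,50,0,0,0],[1,0.7,0,70,0,0,0],[1,0.7,0,84,0,0,0],[1,0.7,0,90,0,0,0],[1,0.7,0,90,0,0,0]]' 40
python3 - <<'E'
from sh import *
import cv2
show([(444.5,97.5,80)])
im,d=r.get_image("side");s=im[130:270,150:320]
cv2.imwrite("pics/s2.png",cv2.resize(s,None,fx=4.2,fy=4.2,interpolation=2))
im,d=r.get_image("top");cv2.imwrite("pics/t2.png",im)
E
```

```text
time: 3.2
position: [444.9, 96.5, 80.5]
tcp_rot: [1.67, 2.66, -0.0]
wrist_force: [0.1, -0.5, 0.9]
opening: 85.7
t 3.2 p [444.9  96.5  80.5] tool y ang 0.4494 z [ 4.e-04 -3.e-04 -1.e+00] F [ 0.1 -0.5  0.9] open 85.7
(444.5, 97.5, 80) -> [1.  0.1 0.5]
```

View pics/s2.png

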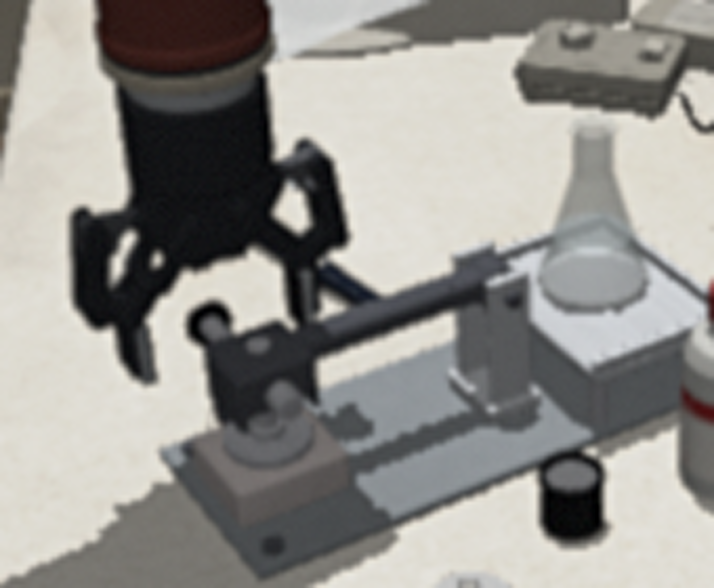

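The fingers straddle the neck: the knob is at (212,325) and the fingertips are at (145,375) and (300,315). Closing now.

```bash
python3 -m pendant '[[0.5,1,0,0.5,0,0,0],[0,1,0,0.5,0,0,0],[-0.4,1,0,0.5,0,0,0],[-1,1,0,0.5,0,0,0],[-1,1,0,0.5,0,0,0],[-1,1,0,0.5,0,0,0],[-1,1,0,0.5,0,0,0],[-1,1,0,0.5,0,0,0]]' 40
python3 - <<'E'
from sh import *
import cv2
show([(444.5,97.5,80)])
im,d=r.get_image("side");s=im[130:270,150:320]
cv2.imwrite("pics/s3.png",cv2.resize(s,None,fx=4.2,fy=4.2,interpolation=2))
E
```

```text
time: 4.1
position: [445.5, 98.0, 81.1]
tcp_rot: [1.669, 2.659, 0.003]
wrist_force: [2.8, 1.1, -0.2]
opening: 10.5
t 4.1 p [445.5  98.   81.1] tool y ang 0.4498 z [ 2.9e-03  2.0e-04 -1.0e+00] F [ 2.8  1.1 -0.2] open 10.5
(444.5, 97.5, 80) -> [-0.  -1.1  1.1]
```

View pics/s3.png

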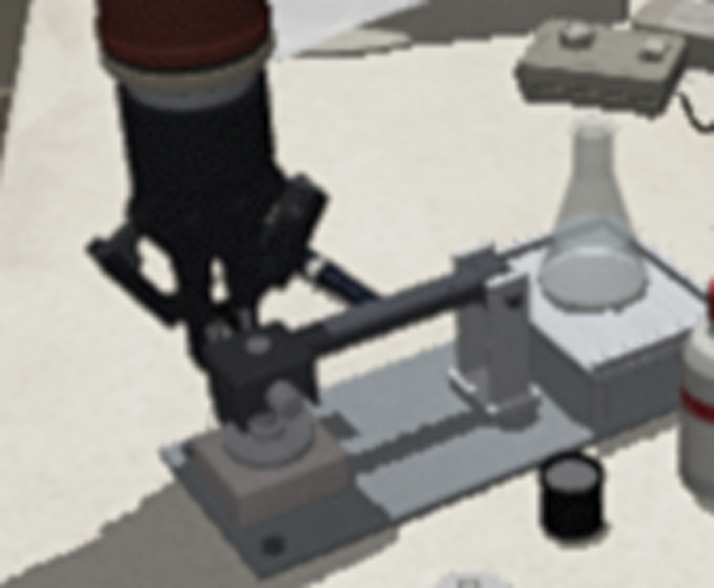

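Opening is 10.5 mm, so the fingers are on the neck. I'll pull sideways (tool +x) in stages with a firmer grip.

```bash
python3 -m pendant '[[-1,0,0,0,0,0,0],[-1,2,0,0,0,0,0],[-1,4,0,0,0,0,0],[-1,6,0,0,0,0,0],[-1,8,0,0,0,0,0],[-1,8,0,0,0,0,0],[-1,8,0,0,0,0,0]]' 70
python3 - <<'E'
from sh import *
show([])
Q=R.from_rotvec(r.get_state()["tcp_rot"]);print(Q.inv().apply(r.get_state()["wrist_force"]))
E
```

```text
time: 4.85
position: [442.6, 104.1, 81.2]
tcp_rot: [1.669, 2.657, 0.002]
wrist_force: [5.4, -4.7, 0.7]
opening: 9.6
t 4.85 p [442.6 104.1  81.2] tool y ang 0.449 z [ 0.0039 -0.0011 -1.    ] F [ 5.4 -4.7  0.7] open 9.6
[-6.60506435  2.82841326 -0.64214304]
```

```bash
python3 -m pendant '[[-1,2,0,0,0,0,0],[-1,4,0,0,0,0,0],[-1,6,0,0,0,0,0],[-1,8,0,0,0,0,0],[-1,10,0,0,0,0,0],[-1,10,0,0,0,0,0],[-1,10,0,0,0,0,0]]' 70
python3 - <<'E'
from sh import *
import cv2
show([])
s=r.get_state();Q=R.from_rotvec(s["tcp_rot"]);print(Q.inv().apply(s["wrist_force"]),Q.inv().apply(s["position"]-[445.5,98,81.1]))
im,d=r.get_image("side");s=im[130:270,150:320]
cv2.imwrite("pics/s4.png",cv2.resize(s,None,fx=4.2,fy=4.2,interpolation=2))
E
```

```text
time: 5.55
position: [439.0, 111.5, 81.2]
tcp_rot: [1.67, 2.654, 0.0]
wrist_force: [6.7, -6.8, -1.2]
opening: 9.9
t 5.55 p [439.  111.5  81.2] tool y ang 0.4477 z [ 0.0052 -0.0029 -1.    ] F [ 6.7 -6.8 -1.2] open 9.9
[-9.03160167  3.12517238  1.22909399] [14.94993879 -0.03319104 -0.17115063]
```

View pics/s4.png

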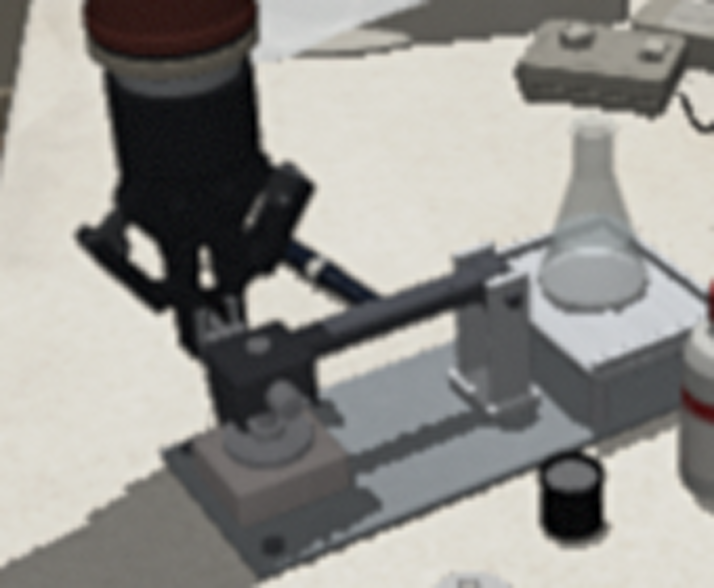

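Latch is out about 15 mm: the TCP moved 14.9 mm, and the 9.0 N pull matches the spring model. The tongue is still down. Next is the lift along the arc, holding the pull.

```bash
python3 -m pendant '[[-1,2,0,-1,0,0,0],[-1,2,-0.2,-4,0,0,0],[-1,2,-0.3,-8,0,0,0],[-1,2,-0.4,-12,0,0,0],[-1,2,-0.2,-17,0,0,0],[-1,2,0.1,-22,0,0,0],[-1,2,0.1,-22,0,0,0]]' 70
python3 - <<'E'
from sh import *
show([])
s=r.get_state();Q=R.from_rotvec(s["tcp_rot"]);print(Q.inv().apply(s["wrist_force"]),Q.inv().apply(s["position"]-[445.5,98,81.1]))
E
```

```text
time: 6.3
position: [438.2, 113.1, 103.4]
tcp_rot: [1.67, 2.654, -0.0]
wrist_force: [1.5, -1.8, 2.9]
opening: 9.6
t 6.3 p [438.2 113.1 103.4] tool y ang 0.4473 z [ 0.0053 -0.0034 -1.    ] F [ 1.5 -1.8  2.9] open 9.6
[-2.25818034  0.6065331  -2.87415306] [ 16.65153284  -0.02439419 -22.4096297 ]
```

The pull force dropped to 2 N, which I didn't expect, so I'll look.

Run:
```python
from sh import *
import cv2
im,d=r.get_image("side");s=im[120:270,150:320]
cv2.imwrite("pics/s5.png",cv2.resize(s,None,fx=4,fy=4,interpolation=2))
im,d=r.get_image("top");s=im[155:315,175:305]
cv2.imwrite("pics/t5.png",cv2.resize(s,None,fx=3.7,fy=3.7,interpolation=2))
show([])
```

```text
t 6.4 p [438.1 113.1 103.3] tool y ang 0.4475 z [ 0.0053 -0.0034 -1.    ] F [ 1.3 -0.9  0.7] open 9.4
```

View pics/s5.png

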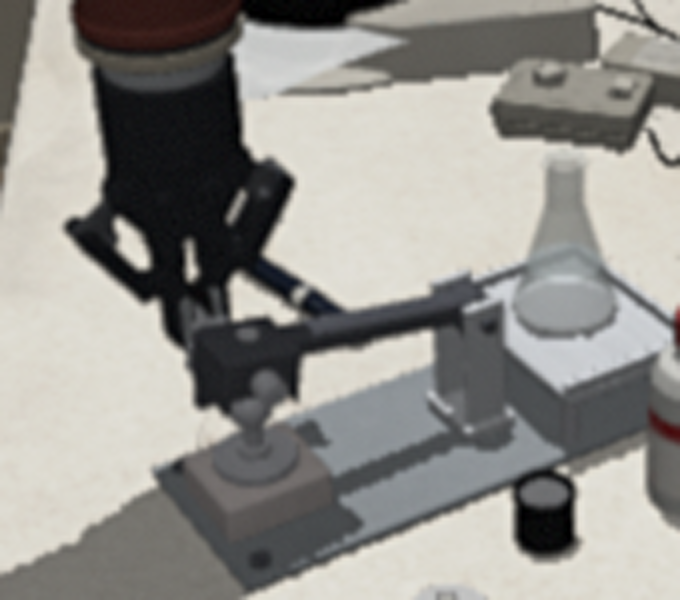

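View pics/t5.png

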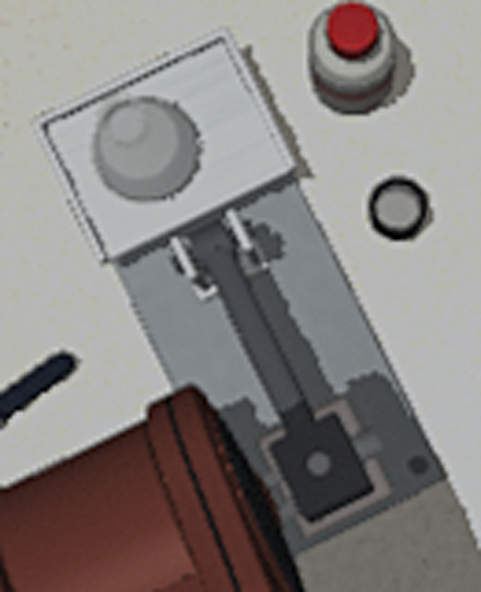

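The side view shows the coupler raised off the ball with the ball post visible at (255,415), and the fingers are still on the neck. I'll continue up the arc.

```bash
python3 -m pendant '[[-1,0.5,0.3,-4,0,0,0],[-1,0.5,0.8,-8,0,0,0],[-1,0.5,1.5,-12,0,0,0],[-1,0.5,2.2,-16,0,0,0],[-1,0.5,3,-20,0,0,0],[-1,0.5,4,-24,0,0,0],[-1,0.5,5,-28,0,0,0],[-1,0.5,6,-32,0,0,0],[-1,0.5,7.2,-35.5,0,0,0],[-1,0.5,7.5,-36.5,0,0,0],[-1,0.5,7.5,-36.5,0,0,0],[-1,0.5,7.5,-36.5,0,0,0],[-1,0.5,7.5,-36.5,0,0,0]]' 70
python3 - <<'E'
from sh import *
import cv2
s=r.get_state();Q=R.from_rotvec(s["tcp_rot"]);print(Q.inv().apply(s["wrist_force"]),Q.inv().apply(s["position"]-[445.5,98,81.1]))
im,d=r.get_image("side");s=im[100:270,150:320]
cv2.imwrite("pics/s6.png",cv2.resize(s,None,fx=3.5,fy=3.5,interpolation=2))
im,d=r.get_image("top")
from fit import proj
c=r.camera_info("top")
# depth of coupler top around its centre hole
s=im[155:315,175:305];cv2.imwrite("pics/t6.png",cv2.resize(s,None,fx=3.7,fy=3.7,interpolation=2))
np.save("d6.npy",d)
show([])
for n in("side","top"):
  c=r.camera_info(n)
  print([(round(float(b["score"]),2),(c["R"].T@(b["position"]-c["t"])).round(0)) for b in r.boxes_of(n,"socket")][:3])
E
```

```text
time: 7.7
position: [444.9, 115.1, 139.4]
tcp_rot: [1.671, 2.651, -0.002]
wrist_force: [5.6, -7.6, -2.3]
opening: 9.6
[-9.20148098  1.73779055  2.41466185] [ 15.24829621   7.01744827 -58.399783  ]
t 7.8 p [444.9 115.1 139.4] tool y ang 0.4459 z [ 0.0057 -0.0053 -1.    ] F [ 4.7 -7.5 -2.6] open 9.6
[(0.8, array([489.,  63., 133.])), (0.74, array([544.,  82.,  29.]))]
[(0.59, array([490.,  77., 137.]))]
```

View pics/s6.png

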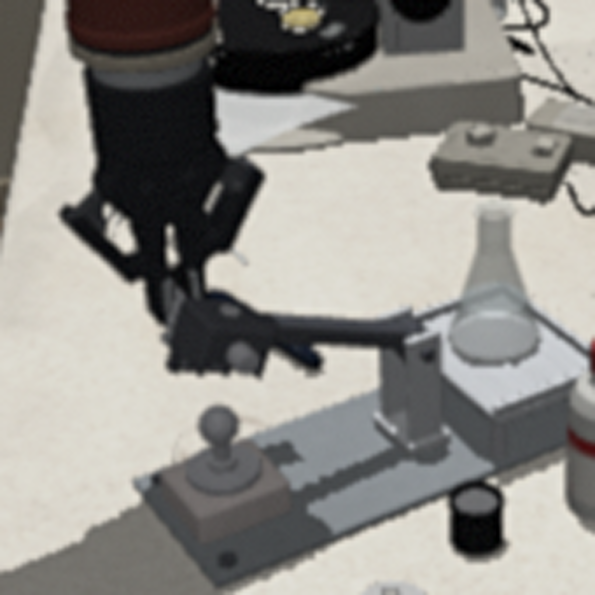

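View pics/t6.png

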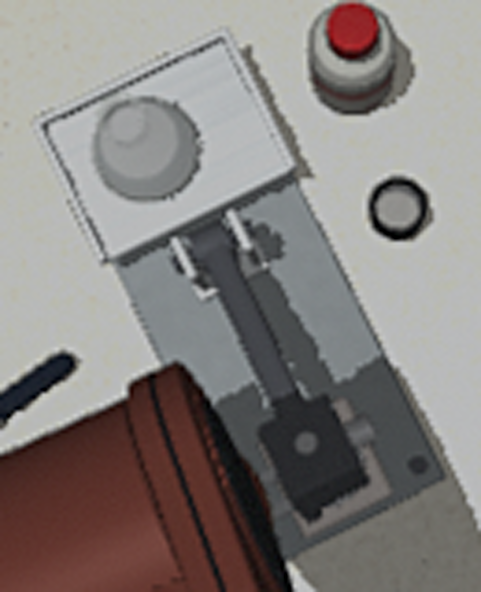

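The coupler is clear of the ball, with the bare ball at (218,425), and the fingers hold the neck. I'll check the height with depth.

Run:
```python
from sh import *
d=np.load("d6.npy");c=r.camera_info("top")
for u,v in((307,443),(295,430),(320,455),(290,460),(330,430)):
    U,V=175+u/3.7,155+v/3.7;z=d[int(round(V)),int(round(U))]
    p=c["R"].T@(np.linalg.inv(c["intrinsics"])@[U,V,1]*z-c["t"]);print((u,v),p.round(1))
H=np.array([541.1+55*np.cos(.452),93.6+55*np.sin(.452)])
for th in(.35,.4,.418,.45):
    # top centre: rel hinge (-140,-13+23)
    x=-140*np.cos(th)+10*np.sin(th); z=85+140*np.sin(th)+10*np.cos(th); zs=85+140*np.sin(th)-13*np.cos(th)
    print(th,(H+x*np.array([np.cos(.452),np.sin(.452)])).round(1),"topz",round(z,1),"socket",round(zs,1))
```

```text
(307, 443) [477.6  63.1 153.5]
(295, 430) [484.5  69.6 145.1]
(320, 455) [471.4  56.5 152.4]
(290, 460) [469.   72.1 150.9]
(330, 430) [484.2  51.2 148.8]
0.35 [475.4  61.7] topz 142.4 socket 120.8
0.4 [478.1  63. ] topz 148.7 socket 127.5
0.418 [479.1  63.5] topz 151.0 socket 129.9
0.45 [481.1  64.5] topz 154.9 socket 134.2
```

Run:
```python
from sh import *
for i in range(8): r.get_image("side")
show([]); print(np.abs(r.get_state()["qvel"]).max())
r.sign_off()
show([])
```

```text
t 8.3 p [444.9 115.1 139.4] tool y ang 0.446 z [ 0.0057 -0.0053 -1.    ] F [ 5.2 -6.8 -2.8] open 9.9
0.002455710357404627
the job is handed in; nothing more can be done
the job is handed in; nothing more can be done
```

The tongue is uncoupled and held raised. I handed the job in at 8.3 s with the arm still gripping the latch knob's neck at 70 N. `sign_off` reports no verdict, so what follows comes from my own checks.

- **Latch:** I pulled it out about 15 mm with the tongue still down. The gripper moved 14.9 mm and felt 9.0 N, which fits the spring. I kept the pull on while lifting along the hinge arc.
- **Height:** depth measurements put the coupler top at about 151 mm (readings 145–153 mm). That puts the socket about 130 mm over the bench, about 58 mm above its seat. The arm's own 58 mm rise agrees. The network's position for the coupler showed only about 41–45 mm, but it reports the middle of the visible surface, so I relied on depth.
- **Hold:** the arm stayed still for the last 0.5 s, with joint speeds under 0.003 rad/s. The gripper still felt the sideways pull and about 2.8 N of tongue weight.
- **Grip reading:** the fingers read 9.4–10.5 mm open on the 12 mm neck.
- **Odd reading:** partway up the lift the sideways force dropped to about 2 N, then returned to 9 N. The pictures showed a clean lift with the fingers still on the neck. I think the latch fork was rubbing on the ball, but I did not confirm it.
- **Bystanders:** I checked these by eye only. The flask, bottle and loupe look the same in the first and last pictures. The marker is partly hidden by the arm, the counter is mostly outside the last crops, and the arm never came near either.

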